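# Let the tin's worktop lift down by its pawl

### The job

Two identical small ratchet lifts stand on the worktop, each holding something up on its tray. On the one that carries the food tin, take the bar of the pawl, lift the pawl out of the ratchet wheel and hold it clear while the crank turns slowly back and the tray sinks all the way down with the tin on it, then let the pawl back down into the teeth and take the hand away. Leave the lift with the mug as it is.

Things in the scene. Friction and masses are not known exactly. Their poses are not given: they have to be found in the camera images.
- lift_a: The lift that carries the tin, origin under its column: a grey column on a steel foot of 205 x 140 mm. x points from the column to its tray, roughly away from the robot. A crank with a black knob is on its +y (left) side; on its -y side a toothed wheel (64 mm across, axle 100 mm up) with a pawl resting in its teeth from above. The mug's lift is identical
- lift_a_bar (a point): Centre of the grip bar at the robot-facing end of the tin lift's pawl: a black round bar, 16 mm thick, 30 mm long, lying along the lift's y, at (-45, -55, 170) mm in the lift's frame with the pawl down. 30 mm beyond its ends and the space above are free. The pawl hinges about a level pin along y, 100 mm farther +x and 34 mm lower than the bar
- lift_a_pawl (a joint): Pawl of the tin's lift, rad: 0 = down in the teeth (at rest), stop at 0.9 = fully lifted. The bar rises about 1 mm per 0.01 rad. The nose is clear of the teeth above about 0.2 rad; 0.3 to 0.5 is ample. A light spring and its weight (under 1 N at the bar) return it to the teeth when let go; it does not stay up by itself
- lift_a_tray (a joint): How far the tin's tray has gone down, m: 0 = raised, 0.0848 = fully down on its foot. Geared to the crank (18 mm per rad). With the pawl held clear it sinks by itself, damped to 10 to 25 mm/s (3.5 to 8 s in all). If the pawl drops early it catches a tooth and the tray stops there; it can be lifted again. Fully down, the pawl drops into a gap between teeth
- tin_mid (a point): Centre of the squat food tin (75 mm across, 58 mm high, axis z) that stands loose on its lift's raised tray (100 x 130 mm; floor 103 mm above the worktop when raised, 18 mm when fully down)
- mug_mid (a point): Point 45 mm above the underside of the striped mug (83 x 115 x 90 mm) that stands loose on the tray of the other, identical lift, which stays raised
Mind the look-alikes: they are no part of the job. Leave any blue or turquoise look-alike of the part that bears tin_mid alone.

How it is judged:
By the outcome, as a careful person would: the job done as asked, in the order asked, and still so for the second after the job is handed in, with the robot touching nothing.
It also fails if it takes over 42 s, if anything falls off the work surface, if the arm or the gripper's body presses on something with over 40 N, if the wrist force passes 120 N, or if a joint passes its speed limit or range.

### The arm

A 6-joint arm with a two-finger parallel gripper is mounted at the origin on a cart in front of the work surface, level with it; the furniture and walls round the work are solid. World frame = base frame: x ahead of the robot, y to its left, z up, the work surface at z = 0. Lengths are in m, angles in rad, forces in N, time in s.
With the tool pointing down it reaches from about 0.35 to 0.975 m from the base axis. Payload 4.9 kg.
Tool frame: the origin (TCP) lies at the very end of the fingers, on their centre line; the grasp point (between the pads) lies 19 mm behind it; z points along the fingers, y is the line along which they close (so a half turn about z gives the same grasp; the last joint's range is limited). The gripper opens to 85 mm and grips with 20 to 120 N. Pads are 22 mm wide; open, the fingers measure 114 mm over their backs; the gripper's body (76 mm by 85 mm) begins 54 mm behind the grasp point. The pads swing forward as they close: fully open they stand 13 mm farther back than shut.
Start: joints at [-1.246, 0.053, 1.613, -0, 1.476, -0.119], TCP at [0.268, -0.564, 0.231] pointing down, gripper open.
Joint ranges: [-3.01, 3.01], [-1.01, 2.22], [0.06, 2.58], [-1.02, 4.17], [0.09, 2.62], [-3.14, 3.14]. Speed limits (rad/s): [2.57, 2.57, 3.14, 3.14, 3.14, 3.14].

### API

Orientations are given as a rotation vector (axis times angle).
In Python, from station import ctrl gives the robot as it stands. The module is installed in compiled form; this text tells all that it offers.
- The arm moves only by the tool jog_arm, never from a script. Its argument "steps" is a list of rows, each an object with "delta_rot": the turn, a rotation vector about the tool's x, y, z in degrees, a list of three; "linear": the shift along the tool's x, y, z in m, a list of three; "grip": the finger opening in m, from 0 to 0.0854. In form: [{"delta_rot": [rx, ry, rz], "linear": [x, y, z], "grip": grip}, ...]. A call has 1 to 10 rows; each row shifts and turns the commanded pose from where the row before left it, along the tool's axes as they then stand; what a row does not reach is not made up. A row lasts 1/10 s, in which the tool goes at most 50 mm and 8.59 degrees, less where a joint would pass 70% of its speed; a pose out of reach is approached as far as the arm can. A call with a gripper value outside its range is refused whole. The fingers move at their own pace and stop on an object; "newtons" is the grip in N (left out, the last holds). Time passes only in rows, so rows that do not move let the fingers close. It gives the time, the measured TCP pose, the force, the opening and the grip force at its end, in the units of the state.
- ctrl.get_obs(): the state, without advancing time (a new reading comes with each control period).
- ctrl.get_image(name): name is "scene" or "top" or "wrist"; returns (picture, depth): 480x640x3 uint8, red, green, blue; 480x640 float32, m along the optical axis (not along the pixel's ray), 0 where there is no reading.
- ctrl.camera_info(name): a dict with "camera_matrix" (3x3 intrinsics, pixels), "distortion" ([k1, k2, p1, p2, k3] as OpenCV has them; the pictures are not rectified), "R" (3x3) and "t" (3): a world point X has camera coordinates R X + t; the wrist camera has in their place "T_tool_cam" (4x4, takes a point from camera to tool coordinates, whose origin is the TCP and whose axes are the flange's). Camera axes: x right, y down, z forward; pixel columns grow to the right and rows downward; lengths in m; the calibration is good to about 2 mm. A picture is of the moment at which its call begins: read the wrist's pose just before it. camera_info takes no time and is no camera call.
- ctrl.finish_job(): hands the job in; it is judged then, once.
The state is a dict: "t": time; "q": joint angles; "dq": joint speeds; "effort": joint torques, N m; "tool_pos": TCP position; "tool_rot": TCP orientation; "contact_force": force on the tool from outside, world axes, zero at the start; "wrist_torque": the same for the moment, N m; "opening": finger opening in m; "grip_force": force on a finger pad.
Only numpy, scipy, OpenCV 4.12 (cv2) and the standard library are available. Lean on these libraries where they do the work, as an engineer would, in place of code of your own. Each camera call takes 0.05 s, during which the arm holds its last target. There are 200 camera calls.

## Working session

There is one attempt and no reset: what is moved stays moved. The work goes in short steps, Python scripts to look and compute and a tool call to move; the robot and the scene stay as the last step left them, time stands still between calls to the robot, and variables do not carry over. Pictures are saved under pics/ and viewed, at most 10 in all, crops included, and the job is handed in when it is done.

Besides the shell and the picture viewer there is one more tool, called after ">>>" as name(argument=value, ...) on one line, values as JSON. jog_arm: Moves the arm, as the interface text tells. Its arguments: {"type":"object","properties":{"steps":{"type":"array"},"newtons":{"type":"number"}},"required":["steps"]}

```bash
mkdir -p pics; cat > h.py <<'E'
import numpy as np, cv2
from station import ctrl
from scipy.spatial.transform import Rotation as Rn
def grab(n,tag):
    o=ctrl.get_obs(); im,d=ctrl.get_image(n); cv2.imwrite(f'pics/{tag}.png',im[:,:,::-1]); np.savez(f'{tag}.npz',d=d,p=o['tool_pos'],r=o['tool_rot'],im=im); return im,d,o
def cam(n,o=None):
    c=ctrl.camera_info(n); K=np.array(c['camera_matrix']); D=np.array(c['distortion'])
    if 'R' in c: R=np.array(c['R']);t=np.array(c['t'])
    else:
        T=np.eye(4);T[:3,:3]=Rn.from_rotvec(o['tool_rot']).as_matrix();T[:3,3]=o['tool_pos'];W=np.linalg.inv(T@np.array(c['T_tool_cam']));R=W[:3,:3];t=W[:3,3]
    return K,D,R,t
def pt(C,d,u,v,z=None):
    K,D,R,t=C
    x=cv2.undistortPoints(np.array([[[u,v]]],float),K,D)[0,0]
    if z is None: z=np.median([a for a in d[int(v)-1:int(v)+2,int(u)-1:int(u)+2].ravel() if a>0] or [np.nan])
    return R.T@(np.array([x[0]*z,x[1]*z,z])-t)
def tri(Cs,uvs):
    Ps=[np.c_[C[2],C[3]] for C in Cs]; xs=[cv2.undistortPoints(np.array([[uv]],float),C[0],C[1])[0,0].reshape(2,1) for C,uv in zip(Cs,uvs)]
    X=cv2.triangulatePoints(Ps[0],Ps[1],*xs)[:,0]; return X[:3]/X[3]
E
python3 - <<'E'
from h import *
a=grab('scene','s0')[0]; b=grab('top','t0')[0]; w=grab('wrist','w0')
o=ctrl.get_obs(); print(o)
for n in('scene','top'): print(n,cam(n)[0].round(1).tolist(), (-cam(n)[2].T@cam(n)[3]).round(3))
E
```

```text
{'t': 0.15, 'q': array([-1.24596810e+00,  5.32421544e-02,  1.61398302e+00, -4.02732063e-05,
        1.47599756e+00, -1.19040549e-01]), 'dq': array([-0.00032008, -0.0033618 , -0.00554766, -0.0005939 , -0.00018245,
       -0.00096567]), 'effort': array([ 3.34564320e-04, -3.94241774e+01, -3.70722127e+01, -5.07947459e-05,
        4.68242535e-03,  7.18208746e-07]), 'tool_pos': array([ 0.26820799, -0.56398454,  0.23031989]), 'tool_rot': array([-3.06296131e+00, -6.91167760e-01,  3.25468561e-04]), 'contact_force': array([ 0.32468873, -1.29627658,  0.01277155]), 'wrist_torque': array([ 0.00243844, -0.02032974,  0.02734975]), 'grip_force': 0.0, 'opening': 0.08519271671332823}
scene [[596.0, 0.0, 327.4], [0.0, 596.0, 239.1], [0.0, 0.0, 1.0]] [-0.764 -0.236  1.244]
top [[534.5, 0.0, 326.3], [0.0, 534.5, 238.0], [0.0, 0.0, 1.0]] [0.216 0.303 1.463]
```

View pics/s0.png

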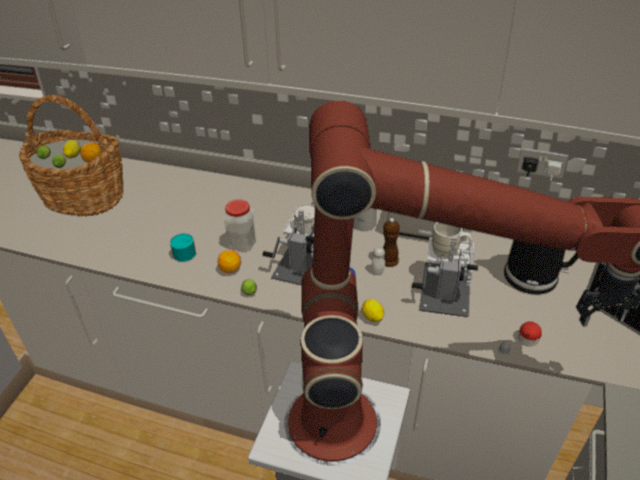

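View pics/t0.png

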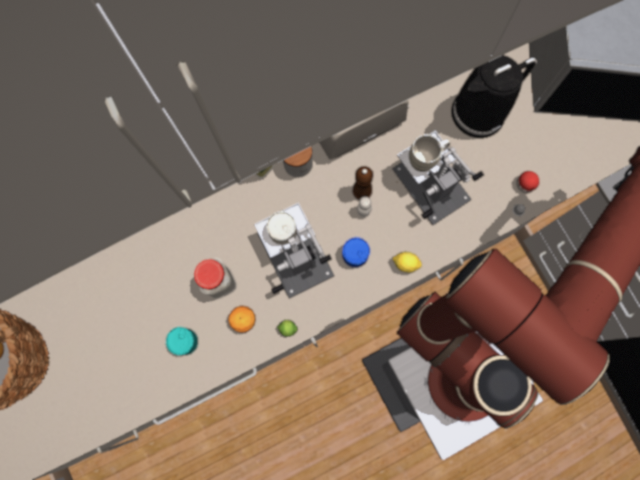

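The scene view shows lifts at (298,245) and (447,275). In the top view they are at (292,252), carrying a white-topped round thing at (281,227), and at (435,178), carrying a hollow cup at (426,152). Candidates for the tin are the white one at (281,227) and its look-alikes, blue at (356,251) and turquoise at (180,341). I'll check this in a close crop.

```bash
python3 - <<'E'
from h import *
im=cv2.imread('pics/t0.png'); s=cv2.imread('pics/s0.png')
a=cv2.resize(im[190:310,240:340],None,fx=5,fy=5,interpolation=cv2.INTER_CUBIC)
b=cv2.resize(im[120:240,385:485],None,fx=2.5,fy=2.5,interpolation=cv2.INTER_CUBIC)
c=cv2.resize(s[195:295,255:355],None,fx=3,fy=3,interpolation=cv2.INTER_CUBIC)
out=np.zeros((600,800,3),np.uint8); out[:,:500]=a; out[:300,500:750]=b; out[300:600,500:800]=c
cv2.imwrite('pics/c0.png',out)
d=np.load('t0.npz')['d']; C=cam('top')
for uv in [(281,227),(299,258),(270,268),(330,260),(318,285),(290,290),(325,245),(277,283),(258,225),(304,206),(426,152),(300,235),(356,251)]:
  print(uv,pt(C,d,*uv).round(3))
E
```

```text
(281, 227) [0.57  0.253 0.157]
(299, 258) [0.483 0.248 0.13 ]
(270, 268) [0.52  0.327 0.005]
(330, 260) [0.435 0.184 0.169]
(318, 285) [0.417 0.231 0.001]
(290, 290) [0.438 0.305 0.014]
(325, 245) [ 0.508  0.161 -0.   ]
(277, 283) [0.474 0.328 0.002]
(258, 225) [0.617 0.302 0.104]
(304, 206) [ 0.637  0.161 -0.   ]
(426, 152) [ 0.587 -0.192  0.111]
(300, 235) [0.541 0.216 0.106]
(356, 251) [0.443 0.1   0.057]
```

View pics/c0.png

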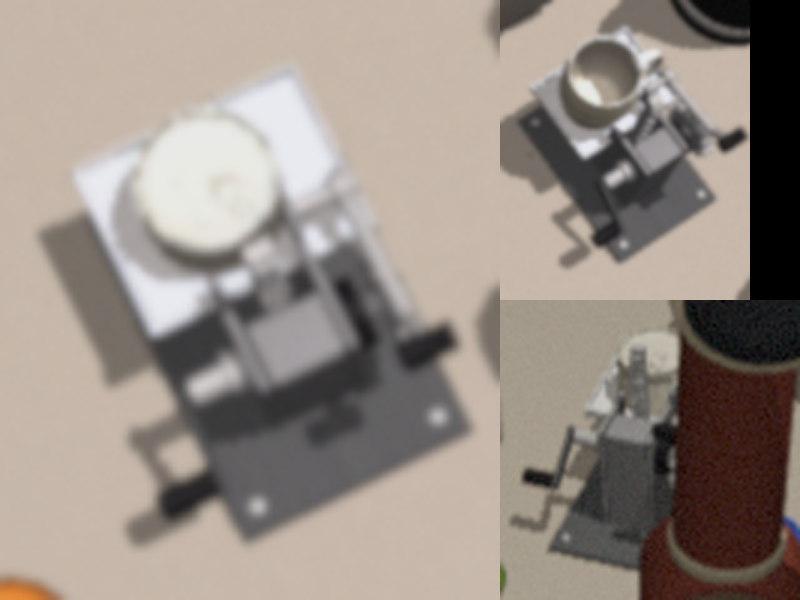

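The crop confirms it: the lift at (292,252) carries the squat white tin and the other carries the handled mug. The tin lift's pawl bar is at top-view pixel (325.6,259), with ends at about (320.4,261.4) and (330.8,257).

```bash
cat >> h.py <<'E'
def delta(target,Rt,o=None):
    o=o or ctrl.get_obs(); R0=Rn.from_rotvec(o['tool_rot'])
    return R0.inv().apply(np.array(target)-o['tool_pos']), np.degrees((R0.inv()*Rt).as_rotvec())
def down(yaw): # tool z down, tool y along world direction yaw
    y=np.array([np.cos(yaw),np.sin(yaw),0]); z=np.array([0,0,-1.]); return Rn.from_matrix(np.c_[np.cross(y,z),y,z])
E
python3 - <<'E'
from h import *
C=cam('top'); d=np.load('t0.npz')['d']
def atz(u,v,z):
    a=pt(C,d,u,v,1.);c=-C[2].T@C[3]; return c+(a-c)*(z-c[2])/(a[2]-c[2])
f1=atz(289,298.4,.005);f2=atz(334,276,.005);t1=atz(255,224.4,.105);t2=atz(299,203,.105)
b1=atz(320.4,261.4,.172);b2=atz(330.8,257,.172)
for k in ['f1','f2','t1','t2','b1','b2']:print(k,eval(k).round(3))
for p,q in((f2,f1),(t2,t1),(b2,b1)): v=p-q; v=-v; print(np.degrees(np.arctan2(v[1],v[0])))
print(pt(C,d,325.6,259), (b1+b2)/2)
o=ctrl.get_obs(); print(Rn.from_rotvec(o['tool_rot']).as_matrix().round(3)); print(np.array(ctrl.camera_info('wrist')['T_tool_cam']).round(3))
E
```

```text
f1 [0.42  0.318 0.005]
f2 [0.418 0.18  0.005]
t1 [0.622 0.308 0.105]
t2 [0.62  0.179 0.105]
b1 [0.442 0.207 0.172]
b2 [0.44  0.179 0.172]
88.91459489899626
89.10974067041259
85.48077051712963
[0.44060208 0.19308918 0.1774821 ] [0.44111519 0.19284279 0.172     ]
[[ 0.903  0.429 -0.001]
 [ 0.429 -0.903  0.002]
 [ 0.    -0.002 -1.   ]]
[[-0.    -0.951 -0.309  0.079]
 [ 1.     0.    -0.002  0.   ]
 [ 0.002 -0.309  0.951 -0.141]
 [ 0.     0.     0.     1.   ]]
```

>>> jog_arm(steps=[{"delta_rot":[0,0,6.6],"linear":[0,0,-0.03],"grip":0.05},{"delta_rot":[0,0,6.6],"linear":[0,0,-0.03],"grip":0.05},{"delta_rot":[0,0,6.6],"linear":[0,0,-0.03],"grip":0.05},{"delta_rot":[0,0,6.6],"linear":[0,0,-0.02],"grip":0.05},{"delta_rot":[0,0,0],"linear":[0.0087,-0.0475,0],"grip":0.05},{"delta_rot":[0,0,0],"linear":[0.0087,-0.0475,0],"grip":0.05},{"delta_rot":[0,0,0],"linear":[0.0087,-0.0475,0],"grip":0.05},{"delta_rot":[0,0,0],"linear":[0.0087,-0.0475,0],"grip":0.05},{"delta_rot":[0,0,0],"linear":[0.0087,-0.0475,0],"grip":0.05},{"delta_rot":[0,0,0],"linear":[0.0087,-0.0475,0],"grip":0.05}])

```text
t: 1.15
tool_pos: [0.3252, -0.2784, 0.3408]
tool_rot: [-3.141, 0.028, -0.0]
contact_force: [1.5, -0.0, 0.2]
opening: 0.0499
grip_force: 0.0
```

>>> jog_arm(steps=[{"delta_rot":[0,0,0],"linear":[0.0087,-0.0475,0],"grip":0.05},{"delta_rot":[0,0,0],"linear":[0.0087,-0.0475,0],"grip":0.05},{"delta_rot":[0,0,0],"linear":[0.0087,-0.0475,0],"grip":0.05},{"delta_rot":[0,0,0],"linear":[0.0087,-0.0475,0],"grip":0.05},{"delta_rot":[0,0,0],"linear":[0.0087,-0.0475,0],"grip":0.05},{"delta_rot":[0,0,0],"linear":[0.0087,-0.0475,0],"grip":0.05},{"delta_rot":[0,0,0],"linear":[0.0087,-0.0475,0],"grip":0.05},{"delta_rot":[0,0,0],"linear":[0.0087,-0.0475,0],"grip":0.05},{"delta_rot":[0,0,0],"linear":[0.0087,-0.0475,0],"grip":0.05},{"delta_rot":[0,0,0],"linear":[0.0087,-0.0475,0],"grip":0.05}])

```text
t: 2.15
tool_pos: [0.4201, 0.1953, 0.3412]
tool_rot: [3.141, -0.026, 0.001]
contact_force: [-0.2, -1.4, -0.0]
opening: 0.0499
grip_force: 0.0
```

>>> jog_arm(steps=[{"delta_rot":[0,0,0],"linear":[0,0,0],"grip":0.05}])

```text
t: 2.25
tool_pos: [0.4199, 0.1975, 0.3402]
tool_rot: [-3.141, 0.015, 0.004]
contact_force: [-0.1, -1.0, 0.3]
opening: 0.0498
grip_force: 0.0
```

```bash
python3 - <<'E'
from h import *
im,d,o=grab('wrist','w1'); print(o)
C=cam('wrist',o); K,D,R,t=C
p=cv2.projectPoints(np.array([[.441,.193,.17]]),cv2.Rodrigues(R)[0],t,K,D)[0]; print(p)
E
```

```text
{'t': 2.25, 'q': array([ 2.78193647e-01, -3.81246387e-01,  1.81926153e+00,  1.58191120e-03,
        1.70566340e+00,  1.85863417e+00]), 'dq': array([-0.08199747, -0.04553143,  0.03174324, -0.05163844,  0.03758358,
       -0.05831813]), 'effort': array([  1.85647644, -21.54751718, -38.94162297,   0.3337174 ,
        -0.19264991,   0.34612983]), 'tool_pos': array([0.41985987, 0.1975343 , 0.340174  ]), 'tool_rot': array([-3.14063247,  0.01481311,  0.00383273]), 'contact_force': array([-0.1187545 , -0.96833011,  0.26505462]), 'wrist_torque': array([-0.04037486,  0.04661685, -0.05256312]), 'grip_force': 0.0, 'opening': 0.04975599208549878}
[[[321.77988677 188.17375689]]]
```

View pics/w1.png

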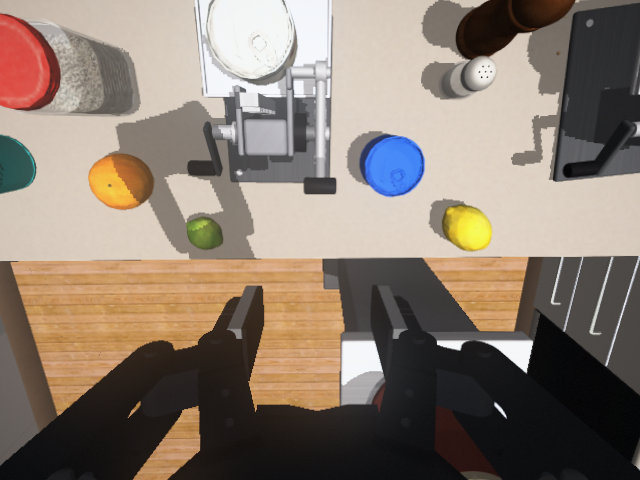

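The wrist view shows the bar centred at (320,185.5), from (304,186) to (336.5,185). The pawl arm runs up from it at column 320, and the space on either side of the bar is free.

```bash
python3 - <<'E'
from h import *
z=np.load('w1.npz'); o={'tool_pos':z['p'],'tool_rot':z['r']}; C=cam('wrist',o); T=cam('top')
X=tri([T,C],[(325.6,259),(320.2,185.5)]); print(X)
print([pt(C,z['d'],u,185.5).round(4) for u in (308,314,320,326,333)])
# lift yaw from foot/tray edges
print([pt(C,z['d'],u,v).round(4) for u,v in ((200,92),(228,178),(328,178))])
for p in (X,):
  print(delta([p[0],p[1],.23],down(np.radians(-91))), delta([p[0],p[1],.147],down(np.radians(-91))))
E
```

```text
[0.4426979  0.19331265 0.16689664]
[array([0.4447, 0.2056, 0.1762]), array([0.4446, 0.2001, 0.1759]), array([0.4445, 0.1947, 0.1756]), array([0.4445, 0.1892, 0.1758]), array([0.4444, 0.1828, 0.1758])]
[array([ 0.5378,  0.3511, -0.0013]), array([ 0.4247,  0.3249, -0.0009]), array([0.4507, 0.1873, 0.1722])]
(array([0.0230659 , 0.00170159, 0.11029926]), array([0.03751124, 0.12430338, 0.32722334])) (array([0.02324612, 0.00164777, 0.19329905]), array([0.03751124, 0.12430338, 0.32722334]))
```

>>> jog_arm(steps=[{"delta_rot":[0,0,0],"linear":[0.011,0.001,0.03],"grip":0.05},{"delta_rot":[0,0,0],"linear":[0.011,0.001,0.04],"grip":0.05},{"delta_rot":[0,0,0],"linear":[0.001,0,0.03],"grip":0.05},{"delta_rot":[0,0,0],"linear":[0,0,0.01],"grip":0.05},{"delta_rot":[0,0,0],"linear":[0,0,0],"grip":0.05},{"delta_rot":[0,0,0],"linear":[0,0,0],"grip":0.05}])

```text
t: 2.9
tool_pos: [0.4441, 0.1904, 0.2332]
tool_rot: [-3.141, 0.028, -0.004]
contact_force: [0.2, -0.2, 0.9]
opening: 0.05
grip_force: 0.0
```

```bash
python3 - <<'E'
from h import *
im,d,o=grab('wrist','w2'); print(o['tool_pos'],o['tool_rot'],delta([.4437,.194,.148],down(np.radians(-91)),o))
C=cam('wrist',o)
print(cv2.projectPoints(np.array([[.4437,.194,.168]]),cv2.Rodrigues(C[2])[0],C[3],C[0],C[1])[0])
E
```

```text
[0.44411017 0.19040583 0.23316215] [-3.14088335  0.02790154 -0.00404829] (array([-0.00069303, -0.00353474,  0.08516281]), array([-0.03467745, -0.14739445, -0.01792913]))
[[[311.30956892 251.20103555]]]
```

View pics/w2.png

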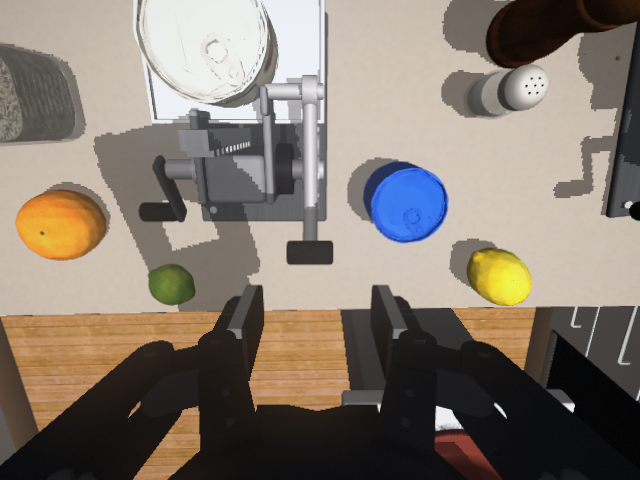

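The bar is centred at (310,252), within about 1 px of where my estimate projects, and square to the pads. Now I'll descend with the fingers straddling its ends.

>>> jog_arm(steps=[{"delta_rot":[0,0,0],"linear":[0,-0.003,0.015],"grip":0.05},{"delta_rot":[0,0,0],"linear":[0,0,0.02],"grip":0.05},{"delta_rot":[0,0,0],"linear":[0,0,0.02],"grip":0.05},{"delta_rot":[0,0,0],"linear":[0,0,0.02],"grip":0.05},{"delta_rot":[0,0,0],"linear":[0,0,0.011],"grip":0.05},{"delta_rot":[0,0,0],"linear":[0,0,0],"grip":0.05},{"delta_rot":[0,0,0],"linear":[0,0,0],"grip":0.05}])

```text
t: 3.65
tool_pos: [0.4439, 0.1939, 0.146]
tool_rot: [-3.141, 0.027, -0.002]
contact_force: [0.6, -0.1, 0.1]
opening: 0.0501
grip_force: 0.0
```

>>> jog_arm(steps=[{"delta_rot":[0,0,0],"linear":[0,0,0],"grip":0.025},{"delta_rot":[0,0,0],"linear":[0,0,0],"grip":0.02},{"delta_rot":[0,0,0],"linear":[0,0,0],"grip":0.02},{"delta_rot":[0,0,0],"linear":[0,0,0],"grip":0.02}], newtons=30)

```text
t: 4.05
tool_pos: [0.4442, 0.1949, 0.1468]
tool_rot: [-3.138, 0.027, -0.004]
contact_force: [-0.3, 5.6, 1.1]
opening: 0.0294
grip_force: 31.5
```

>>> jog_arm(steps=[{"delta_rot":[0,0,0],"linear":[0.002,0,-0.005],"grip":0.02},{"delta_rot":[0,0,0],"linear":[0.002,0,-0.005],"grip":0.02},{"delta_rot":[0,0,0],"linear":[0.0024,0,-0.0048],"grip":0.02},{"delta_rot":[0,0,0],"linear":[0.0025,0,-0.0045],"grip":0.02},{"delta_rot":[0,0,0],"linear":[0.0028,0,-0.0045],"grip":0.02},{"delta_rot":[0,0,0],"linear":[0.003,0,-0.0043],"grip":0.02},{"delta_rot":[0,0,0],"linear":[0.0032,0,-0.0042],"grip":0.02},{"delta_rot":[0,0,0],"linear":[0.0034,0,-0.004],"grip":0.02},{"delta_rot":[0,0,0],"linear":[0,0,0],"grip":0.02},{"delta_rot":[0,0,0],"linear":[0,0,0],"grip":0.02}])

```text
t: 5.05
tool_pos: [0.4638, 0.1947, 0.1817]
tool_rot: [-3.138, 0.026, 0.004]
contact_force: [-2.9, 6.2, 0.6]
opening: 0.0295
grip_force: 30.5
```

```bash
python3 - <<'E'
from h import *
im,d,o=grab('wrist','w3'); print(o['tool_pos'],o['opening'],o['grip_force'],o['contact_force'])
C=cam('wrist',o)
zs=[pt(C,d,u,v)[2].round(4) for v in range(20,140,20) for u in range(140,330,30)]; print(zs)
E
```

```text
[0.46381377 0.19465067 0.18166548] 0.029543384249424275 30.501607954502106 [-2.90155684  6.18906836  0.64917224]
[np.float64(0.1444), np.float64(0.1444), np.float64(0.1443), np.float64(0.1443), np.float64(0.0901), np.float64(0.0898), np.float64(0.0898), np.float64(0.1439), np.float64(0.1438), np.float64(0.1437), np.float64(0.144), np.float64(0.1442), np.float64(0.0897), np.float64(0.0896), np.float64(0.1443), np.float64(0.1443), np.float64(0.146), np.float64(0.1437), np.float64(0.1446), np.float64(0.0898), np.float64(0.0896), np.float64(0.1448), np.float64(0.144), np.float64(0.1442), np.float64(0.1442), np.float64(0.1438), np.float64(0.0898), np.float64(0.0892), np.float64(0.1447), np.float64(0.1443), np.float64(0.1442), np.float64(0.1467), np.float64(0.1381), np.float64(0.09), np.float64(0.0895), np.float64(0.0899), np.float64(0.1454), np.float64(0.1447), np.float64(0.1447), np.float64(0.1419), np.float64(0.1391), np.float64(0.1444)]
```

View pics/w3.png

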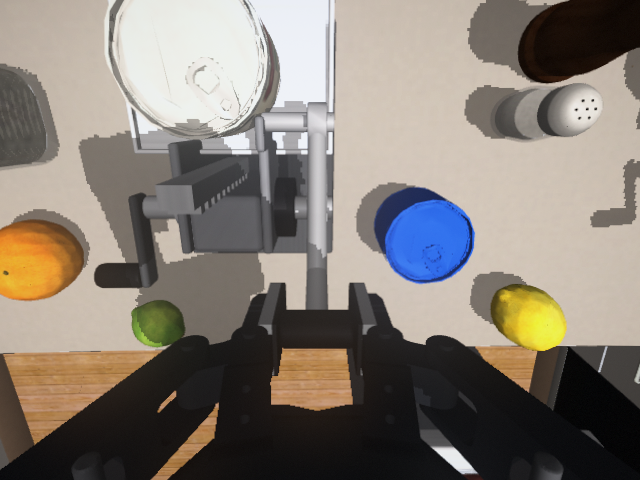

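The bar at (315,328) is firmly held and the tray is already sinking: its floor is at 0.090 m, down from 0.103 m, with the tin upright. I'll keep holding.

>>> jog_arm(steps=[{"delta_rot":[0,0,0],"linear":[0,0,0],"grip":0.02},{"delta_rot":[0,0,0],"linear":[0,0,0],"grip":0.02},{"delta_rot":[0,0,0],"linear":[0,0,0],"grip":0.02},{"delta_rot":[0,0,0],"linear":[0,0,0],"grip":0.02},{"delta_rot":[0,0,0],"linear":[0,0,0],"grip":0.02},{"delta_rot":[0,0,0],"linear":[0,0,0],"grip":0.02},{"delta_rot":[0,0,0],"linear":[0,0,0],"grip":0.02},{"delta_rot":[0,0,0],"linear":[0,0,0],"grip":0.02},{"delta_rot":[0,0,0],"linear":[0,0,0],"grip":0.02},{"delta_rot":[0,0,0],"linear":[0,0,0],"grip":0.02}])

```text
t: 6.1
tool_pos: [0.4638, 0.1946, 0.1816]
tool_rot: [-3.139, 0.026, 0.004]
contact_force: [-2.9, 5.6, -0.4]
opening: 0.0293
grip_force: 30.5
```

>>> jog_arm(steps=[{"delta_rot":[0,0,0],"linear":[0,0,0],"grip":0.02},{"delta_rot":[0,0,0],"linear":[0,0,0],"grip":0.02},{"delta_rot":[0,0,0],"linear":[0,0,0],"grip":0.02},{"delta_rot":[0,0,0],"linear":[0,0,0],"grip":0.02},{"delta_rot":[0,0,0],"linear":[0,0,0],"grip":0.02},{"delta_rot":[0,0,0],"linear":[0,0,0],"grip":0.02},{"delta_rot":[0,0,0],"linear":[0,0,0],"grip":0.02},{"delta_rot":[0,0,0],"linear":[0,0,0],"grip":0.02},{"delta_rot":[0,0,0],"linear":[0,0,0],"grip":0.02},{"delta_rot":[0,0,0],"linear":[0,0,0],"grip":0.02}])

```text
t: 7.1
tool_pos: [0.4638, 0.1947, 0.1816]
tool_rot: [-3.138, 0.026, 0.004]
contact_force: [-2.2, 6.2, -1.7]
opening: 0.0293
grip_force: 30.5
```

>>> jog_arm(steps=[{"delta_rot":[0,0,0],"linear":[0,0,0],"grip":0.02},{"delta_rot":[0,0,0],"linear":[0,0,0],"grip":0.02},{"delta_rot":[0,0,0],"linear":[0,0,0],"grip":0.02},{"delta_rot":[0,0,0],"linear":[0,0,0],"grip":0.02},{"delta_rot":[0,0,0],"linear":[0,0,0],"grip":0.02},{"delta_rot":[0,0,0],"linear":[0,0,0],"grip":0.02},{"delta_rot":[0,0,0],"linear":[0,0,0],"grip":0.02},{"delta_rot":[0,0,0],"linear":[0,0,0],"grip":0.02},{"delta_rot":[0,0,0],"linear":[0,0,0],"grip":0.02},{"delta_rot":[0,0,0],"linear":[0,0,0],"grip":0.02}])

```text
t: 8.1
tool_pos: [0.4638, 0.1947, 0.1817]
tool_rot: [-3.139, 0.026, 0.003]
contact_force: [-3.0, 5.3, -0.7]
opening: 0.0294
grip_force: 30.5
```

>>> jog_arm(steps=[{"delta_rot":[0,0,0],"linear":[0,0,0],"grip":0.02},{"delta_rot":[0,0,0],"linear":[0,0,0],"grip":0.02},{"delta_rot":[0,0,0],"linear":[0,0,0],"grip":0.02},{"delta_rot":[0,0,0],"linear":[0,0,0],"grip":0.02},{"delta_rot":[0,0,0],"linear":[0,0,0],"grip":0.02},{"delta_rot":[0,0,0],"linear":[0,0,0],"grip":0.02},{"delta_rot":[0,0,0],"linear":[0,0,0],"grip":0.02},{"delta_rot":[0,0,0],"linear":[0,0,0],"grip":0.02},{"delta_rot":[0,0,0],"linear":[0,0,0],"grip":0.02},{"delta_rot":[0,0,0],"linear":[0,0,0],"grip":0.02}])

```text
t: 9.1
tool_pos: [0.4638, 0.1947, 0.1816]
tool_rot: [-3.138, 0.026, 0.004]
contact_force: [-3.1, 5.2, -0.7]
opening: 0.0297
grip_force: 30.5
```

```bash
cat > tz.py <<'E'
import sys; from h import *
im,d,o=grab('wrist',sys.argv[1]); print(o['t'],o['tool_pos'],o['opening'],o['grip_force'])
C=cam('wrist',o)
# tray and tin heights over the world xy box of the tray
n=np.array([pt(C,d,u,v) for v in range(3,240,6) for u in range(60,340,6)]); m=(n[:,0]>.53)&(n[:,0]<.61)&(n[:,1]>.19)&(n[:,1]<.30)
z=n[m,2]; h,e=np.histogram(z,bins=np.arange(-.01,.19,.004)); print([(round(a,3),int(k)) for a,k in zip(e,h) if k>8])
E
python3 tz.py w4
```

```text
9.1 [0.46378285 0.19467119 0.18161811] 0.029671840005893242 30.497565865516663
[(np.float64(0.014), 95), (np.float64(0.07), 282), (np.float64(0.074), 17), (np.float64(0.138), 27), (np.float64(0.142), 18)]
```

>>> jog_arm(steps=[{"delta_rot":[0,0,0],"linear":[0,0,0],"grip":0.02},{"delta_rot":[0,0,0],"linear":[0,0,0],"grip":0.02},{"delta_rot":[0,0,0],"linear":[0,0,0],"grip":0.02},{"delta_rot":[0,0,0],"linear":[0,0,0],"grip":0.02},{"delta_rot":[0,0,0],"linear":[0,0,0],"grip":0.02},{"delta_rot":[0,0,0],"linear":[0,0,0],"grip":0.02},{"delta_rot":[0,0,0],"linear":[0,0,0],"grip":0.02},{"delta_rot":[0,0,0],"linear":[0,0,0],"grip":0.02},{"delta_rot":[0,0,0],"linear":[0,0,0],"grip":0.02},{"delta_rot":[0,0,0],"linear":[0,0,0],"grip":0.02}])

```text
t: 10.15
tool_pos: [0.4638, 0.1947, 0.1816]
tool_rot: [-3.138, 0.026, 0.004]
contact_force: [-2.3, 5.2, -0.9]
opening: 0.0295
grip_force: 30.5
```

```bash
python3 tz.py w5; python3 -c "
import numpy as np
a=np.load('w4.npz')['d'];b=np.load('w5.npz')['d'];print(np.median((a-b)[20:100,140:240]))"
```

```text
10.15 [0.4637816  0.19467501 0.18162585] 0.029496439876620765 30.497151017189026
[(np.float64(0.014), 94), (np.float64(0.07), 278), (np.float64(0.074), 20), (np.float64(0.138), 24), (np.float64(0.142), 18)]
4.544854e-06
```

The tray has stopped at the bottom: its floor is at about 0.017 m and the tin top at about 0.073 m. I'll lower the pawl back along the arc.

>>> jog_arm(steps=[{"delta_rot":[0,0,0],"linear":[-0.0034,0,0.004],"grip":0.02},{"delta_rot":[0,0,0],"linear":[-0.0032,0,0.0042],"grip":0.02},{"delta_rot":[0,0,0],"linear":[-0.003,0,0.0043],"grip":0.02},{"delta_rot":[0,0,0],"linear":[-0.0028,0,0.0045],"grip":0.02},{"delta_rot":[0,0,0],"linear":[-0.0025,0,0.0045],"grip":0.02},{"delta_rot":[0,0,0],"linear":[-0.0024,0,0.0048],"grip":0.02},{"delta_rot":[0,0,0],"linear":[-0.002,0,0.005],"grip":0.02},{"delta_rot":[0,0,0],"linear":[-0.002,0,0.004],"grip":0.02},{"delta_rot":[0,0,0],"linear":[0,0,0],"grip":0.02},{"delta_rot":[0,0,0],"linear":[0,0,0],"grip":0.02}])

```text
t: 11.2
tool_pos: [0.4451, 0.195, 0.1481]
tool_rot: [-3.138, 0.026, -0.008]
contact_force: [1.1, 5.3, 1.4]
opening: 0.0298
grip_force: 30.9
```

>>> jog_arm(steps=[{"delta_rot":[0,0,0],"linear":[0,0,0],"grip":0.04},{"delta_rot":[0,0,0],"linear":[0,0,0],"grip":0.05},{"delta_rot":[0,0,0],"linear":[0,0,0],"grip":0.05},{"delta_rot":[0,0,0],"linear":[0,0,0],"grip":0.05}])

```text
t: 11.6
tool_pos: [0.4433, 0.1934, 0.1461]
tool_rot: [3.141, -0.027, -0.001]
contact_force: [0.2, 0.4, -0.4]
opening: 0.0499
grip_force: 0.0
```

>>> jog_arm(steps=[{"delta_rot":[0,0,0],"linear":[0,0,-0.01],"grip":0.05},{"delta_rot":[0,0,0],"linear":[0,0,-0.02],"grip":0.05},{"delta_rot":[0,0,0],"linear":[0,0,-0.03],"grip":0.05},{"delta_rot":[0,0,0],"linear":[0,0,-0.04],"grip":0.05},{"delta_rot":[0,0,0],"linear":[-0.01,0,-0.04],"grip":0.05},{"delta_rot":[0,0,0],"linear":[-0.01,0,-0.04],"grip":0.05},{"delta_rot":[0,0,0],"linear":[0,0,-0.02],"grip":0.05},{"delta_rot":[0,0,0],"linear":[0,0,0],"grip":0.05},{"delta_rot":[0,0,0],"linear":[0,0,0],"grip":0.05},{"delta_rot":[0,0,0],"linear":[0,0,0],"grip":0.05}])

```text
t: 12.6
tool_pos: [0.4229, 0.1938, 0.3444]
tool_rot: [3.141, -0.027, -0.005]
contact_force: [-0.4, -0.1, -0.5]
opening: 0.0495
grip_force: 0.0
```

```bash
python3 - <<'E'
from h import *
im,d,o=grab('wrist','w6'); print(o['t'],o['tool_pos'],o['contact_force'])
C=cam('wrist',o)
p=cv2.projectPoints(np.array([[.4437,.194,.170],[.57,.25,.018]]),cv2.Rodrigues(C[2])[0],C[3],C[0],C[1])[0][:,0];print(p)
u,v=p[0]; print([pt(C,d,u,v+k).round(4) for k in range(-6,7,3)], pt(C,d,*p[1]))
E
```

```text
12.6 [0.42292691 0.1937953  0.34443877] [-0.41253658 -0.08657361 -0.45888657]
[[316.19088898 187.68476317]
 [269.82500114  65.32022737]]
[array([0.4497, 0.1939, 0.1722]), array([0.4475, 0.1939, 0.1753]), array([0.4448, 0.194 , 0.1762]), array([0.4421, 0.194 , 0.1762]), array([0.4391, 0.1941, 0.1753])] [0.56229527 0.24339743 0.07132029]
```

View pics/w6.png

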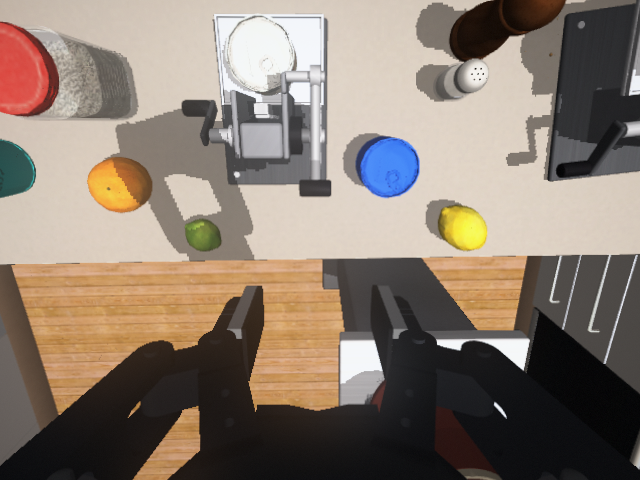

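The tray is down with the tin at (262,52) standing on it. The bar at (315,187) is back at its resting height of 0.176 m (top), and the hand is clear.

```bash
python3 -c "
from station import ctrl
print(ctrl.finish_job())"
```

```text
the job is handed in; nothing more can be done
None
```

The job is handed in at about 12.7 s: the tin's tray is fully down with the tin upright on it, the pawl bar is back at its resting height, the hand is clear, and I didn't touch the mug's lift.

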